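# Roll the sample caddy into its bay and seat it on the sprung buffer

### The arm

A 6-joint arm with a two-finger parallel gripper is mounted at the origin on the work surface. World frame = base frame: x ahead of the robot, y to its left, z up, the work surface at z = 0. Lengths are in m, angles in rad, forces in N, time in s.
With the tool pointing down it reaches from about 0.4 to 0.925 m from the base axis. Payload 12.5 kg.
Tool frame: the origin (TCP) lies between the finger pads; the fingertips stand 14 mm ahead of it and the grasp point (between the pads) lies 5 mm behind it; z points along the fingers, y is the line along which they close (so a half turn about z gives the same grasp; the last joint's range is limited). The gripper opens to 95 mm and grips with 3 to 60 N. Pads are 20 mm wide; open, the fingers measure 119 mm over their backs; the gripper's body (75 mm by 180 mm) begins 59 mm behind the grasp point.
Start: joints at [1.136, 0.491, 1.559, -0, 1.092, -0.106], TCP at [0.202, 0.592, 0.229] pointing down, gripper open.
Joint ranges: [-3.1, 3.1], [-0.84, 2.19], [0.05, 2.79], [-1.13, 4.28], [0.06, 2.93], [-2.69, 2.69]. Speed limits (rad/s): [2.22, 2.22, 2.79, 3.14, 3.14, 3.14].

### API

Orientations are given as a rotation vector (axis times angle).
In Python, from plant import robot gives the robot as it stands. The module is installed in compiled form; this text tells all that it offers.
- The arm moves only by the tool arm_command, never from a script. Its arguments are lists of equal length, an entry for each row: "turn": the turn, a rotation vector about the tool's x, y, z as a fraction of full scale, a list of three; "slide": the shift along the tool's x, y, z as a fraction of full scale, a list of three; "claw": the closure, from -1 (fully open) to 1 (shut), so that 0 is half open. A call has 1 to 20 rows; each row shifts and turns the commanded pose from where the row before left it, along the tool's axes as they then stand; what a row does not reach is not made up. Full scale, the value 1, is 0.2 m for a shift and 360 degrees for a turn. A row lasts 1/12 s, in which the tool goes at most 41.7 mm and 7.16 degrees, less where a joint would pass 70% of its speed; a pose out of reach is approached as far as the arm can. A call with a number of a shift or a turn outside -1 to 1 is refused whole. A call with a gripper value outside its range is refused whole. The fingers move at their own pace and stop on an object; "grip_force" is the grip in N (left out, the last holds). Time passes only in rows, so rows that do not move let the fingers close. It gives the time, the measured TCP pose, the force, the opening and the grip force at its end, in the units of the state.
- robot.observe(): the state, without advancing time (a new reading comes with each control period).
- robot.grab_frame(name): name is "scene" or "top"; returns a dict with "image" (480x640x3 uint8, blue, green, red), "z_map" (480x640 float32, m along the optical axis (not along the pixel's ray), 0 where there is no reading), "vertical_fov" (degrees; the focal length in pixels is half the picture's height over the tangent of half this angle, whatever the lens; pixels are square), "cx", "cy" (the principal point, pixels), "D" ([k1, k2, p1, p2, k3] as OpenCV has them; the pictures are not rectified), "R" (3x3) and "t" (3): a world point X has camera coordinates R X + t. Camera axes: x right, y down, z forward; pixel columns grow to the right and rows downward; lengths in m; the calibration is good to about 2 mm. A picture is of the moment at which its call begins.
- robot.job_done(): hands the job in; it is judged then, once.
The state is a dict: "clock": time; "joint_pos": joint angles; "qvel": joint speeds; "joint_efforts": joint torques, N m; "eef_pos": TCP position; "tcp_rot": TCP orientation; "contact_force": force on the tool from outside, world axes, zero at the start; "moment": the same for the moment, N m; "width": finger opening in m; "grip_force": force on a finger pad.
Only numpy, scipy, OpenCV 4.12 (cv2) and the standard library are available. Lean on these libraries where they do the work, as an engineer would, in place of code of your own. Each camera call takes 0.05 s, during which the arm holds its last target. There are 200 camera calls.

### The job

Take the sample caddy by its push handle and roll it forward along the bench, all wheels down, until both front castors trail straight behind their pivots while it is still outside the parking bay; then steer it nose first into the bay without forcing it against the side walls. Press it gently on to the sprung buffer at the end until the spring has given about half its travel and hold that for a second, then let go and leave the caddy standing against the buffer with its castors still trailing. Leave the bottle, the beaker and the jar alone.

Things in the scene. Friction and masses are not known exactly. Their poses are not given: they have to be found in the camera images.
- caddy: White wheeled caddy, 0.7 kg, 150 x 100, with a fixed grey rack of amber vials (tops 98 high). Origin on the bench under its middle; +x forward, z up. Nose: white plate at x +75, full width, 34 to 64 high. Deck and rims (38 to 60 high) are its widest part. Rear wheels (x -50, y +-39) do not swivel (dragged sideways it tips: steer it), the two front castors do. Wheels 24 across; drag 1 to 2 N.
- push_handle (a point): Centre of the caddy's push handle: grey bar 94 long (caddy's y), 12 thick (x), 18 high (z), on end posts (78 free between them). It is 66 behind the caddy's origin and 118 above the bench; axes as the caddy's. Grip it from above at the middle, fingers before and behind the bar; all else around it is lower than 100.
- castor_l_hub (a point): Hub of the left front castor, 12 above the bench; it swings freely at 12 radius round an upright pivot at caddy x +48, y +34. Site +x points from hub to pivot: the castor trails straight with the hub 12 behind the pivot (caddy x +36, y +34), good within 20 degrees. Starts swung 50 to 140 degrees off; comes round in 30 to 50 mm of forward rolling.
- castor_r_hub (a point): The same for the right front castor, pivot at caddy x +48, y -34 (trails straight with the hub at caddy x +36, y -34).
- bay: Fixed bay: two parallel aluminium walls 50 high, 12 thick, 108 apart inside (4 to spare each side), 175 long; flared for 37 in front of the mouth. Origin on the bench, middle of the mouth, where the flares meet the parallel walls; +x points into the bay, z up. The caddy is outside while its nose is short of the mouth. Push on the walls must stay under 20 N.
- buffer: Sprung buffer at the bay's end: grey housing 30 x 90 x 70 high, origin under it 190 inside the mouth, axes as the bay's. Rubber pad (34 across, centre 50 high) faces the mouth on a stem set at an unmeasured length, face 120 to 160 inside the mouth: feel for it. 1.5 N per mm, 8 travel, then solid. Half travel is 6 N; press 4 N or more, never 16. Let go, it rolls the caddy back a little, touching.
- reagent: Bystander: closed bottle of amber glass, 60 across, 140 high, origin under its middle. Leave alone.
- beaker: Bystander: open glass beaker, 68 across, 80 high, origin under its middle. Leave alone.
- jar: Bystander: closed white jar, 52 across, 60 high, origin under its middle. Leave alone.
Things that resemble listed ones, but are neither listed nor needed, are in the scene too. Of the things like the caddy, leave any that is red or yellow; of the rest the smaller one is meant.

How it is judged:
On the way, in this order (a step that is already met when the one before it is completed fails the run):
1. both front castors trail within 20 degrees of straight while the caddy's nose is still short of the bay's mouth (x of each of castor_l_hub, castor_r_hub in the frame of caddy below 0.03673 m and x of caddy in the frame of bay below -0.075 m), for 0.1 s.
2. in the bay, the caddy presses the buffer with 4 N or more for 0.3 s (x of caddy in the frame of bay above 0.035 m and contact force between caddy and buffer above 4 N), for 0.3 s.
At the end, for the whole second after the job is handed in: The caddy stands at rest, released, on all its wheels inside the bay, square to it (within 5 degrees) and still touching the buffer's pad (more than 0.1 N), both castors trailing within about 27 degrees of straight; bottle, beaker and jar within 20 mm of where they were (x of caddy in the frame of bay above 0.04 m and y of caddy in the frame of bay between -0.007 and 0.007 m and angle between the x axis of caddy and the x axis of bay, either way round below 0.09 rad and contact force between caddy and buffer above 0.1 N and height (world z) of caddy below 0.004 m and angle between caddy's own z axis and vertical below 0.04 rad and linear speed of caddy below 0.01 m/s and x of each of castor_l_hub, castor_r_hub in the frame of caddy below 0.03727 m and distance of each of reagent, beaker, jar from where it was at the start of the episode below 0.02 m).
It fails at once if the caddy pressed the buffer with more than 16 N (contact force between caddy and buffer above 16 N).
It fails at once if the caddy was forced against the bay's side walls with more than 20 N (contact force between caddy and bay above 20 N).
It fails at once if the caddy was lifted or tipped instead of rolled (height (world z) of caddy above 0.01 m or angle between caddy's own z axis and vertical above 0.12 rad).
It fails at once if the bottle, beaker or jar was tipped or shoved (angle between any of reagent, beaker, jar's own z axis and vertical above 0.3 rad or distance of any of reagent, beaker, jar from where it was at the start of the episode above 0.03 m).
It also fails if it takes over 72 s, if anything falls off the work surface, if the arm or the gripper's body presses on something with over 40 N, if the wrist force passes 120 N, or if a joint passes its speed limit or range.

## Working session

There is one attempt and no reset: what is moved stays moved. The work goes in short steps, Python scripts to look and compute and a tool call to move; the robot and the scene stay as the last step left them, time stands still between calls to the robot, and variables do not carry over. Pictures are saved under pics/ and viewed, at most 10 in all, crops included, and the job is handed in when it is done.

Besides the shell and the picture viewer there is one more tool, called after "Emit:" as name(argument=value, ...) on one line, values as JSON. arm_command: Moves the arm, as the interface text tells. Shift numbers are shares of 0.2 m and turn numbers shares of 360 degrees, none past 1 either way. Its arguments: {"type":"object","properties":{"turn":{"type":"array","items":{"type":"array","items":{"type":"number","minimum":-1,"maximum":1}}},"slide":{"type":"array","items":{"type":"array","items":{"type":"number","minimum":-1,"maximum":1}}},"claw":{"type":"array","items":{"type":"number"}},"grip_force":{"type":"number"}},"required":["turn","slide","claw"]}

```bash
mkdir -p pics; cat > h.py <<'E'
import numpy as np, cv2
from plant import robot
def grab(n):
    f=robot.grab_frame(n); im=f["image"]; h=im.shape[0]
    fl=h/2/np.tan(np.radians(f["vertical_fov"])/2)
    f["K"]=np.array([[fl,0,f["cx"]],[0,fl,f["cy"]],[0,0,1]]); f["D"]=np.array(f["D"],float)
    f["R"]=np.array(f["R"]);f["t"]=np.array(f["t"]); return f
def ray(f,uv):
    p=cv2.undistortPoints(np.array(uv,float).reshape(-1,1,2),f["K"],f["D"]).reshape(-1,2)
    return np.c_[p,np.ones(len(p))]
def plane(f,uv,z):
    d=ray(f,uv)@f["R"]; c=-f["R"].T@f["t"]
    return c+d*((z-c[2])/d[:,2])[:,None]
def depth(f,uv):
    uv=np.array(uv).reshape(-1,2).astype(int); r=ray(f,uv); z=f["z_map"][uv[:,1],uv[:,0]]
    return (r*z[:,None]-f["t"])@f["R"]
def proj(f,X):
    rv,_=cv2.Rodrigues(f["R"]); return cv2.projectPoints(np.array(X,float).reshape(-1,1,3),rv,f["t"],f["K"],f["D"])[0].reshape(-1,2)
def cloud(f):
    v,u=np.mgrid[0:480,0:640]; uv=np.c_[u.ravel(),v.ravel()]
    return depth(f,uv).reshape(480,640,3)
E
python3 - <<'E'
from h import *
for n in("scene","top"):
    f=grab(n); cv2.imwrite(f"pics/{n}0.png",f["image"]); print(n,-f["R"].T@f["t"],f["R"][2],f["D"])
print(robot.observe())
E
```

```text
scene [1.26240907 0.46802452 0.8730591 ] [-0.65253938 -0.3697115  -0.66144219] [-0.04572823  0.          0.          0.          0.        ]
top [0.44129733 0.04240224 1.33880389] [ 0.05421933  0.00848242 -0.99849302] [-0.11770977  0.          0.          0.          0.        ]
{'clock': 0.1, 'joint_pos': array([ 1.13639245e+00,  4.91479552e-01,  1.55937788e+00,  2.64657523e-05,
        1.09167956e+00, -1.05583609e-01]), 'qvel': array([-4.20801288e-04, -2.04232339e-03, -1.14215487e-03, -1.45598943e-03,
       -5.33606761e-04,  4.90684390e-05]), 'joint_efforts': array([ 3.61854967e-03, -6.13627195e+01, -2.58603805e+01,  6.94092619e-02,
        4.71045775e-02, -9.45304600e-05]), 'eef_pos': array([0.2017116 , 0.59135378, 0.22813609]), 'tcp_rot': array([-5.14159812e-01, -3.09895424e+00,  1.41966048e-03]), 'contact_force': array([ 0.18116895, -0.61288551,  0.61934552]), 'moment': array([-0.00692809, -0.01582893,  0.00052589]), 'grip_force': 0.0, 'width': 0.09507439127650069}
```

View pics/scene0.png

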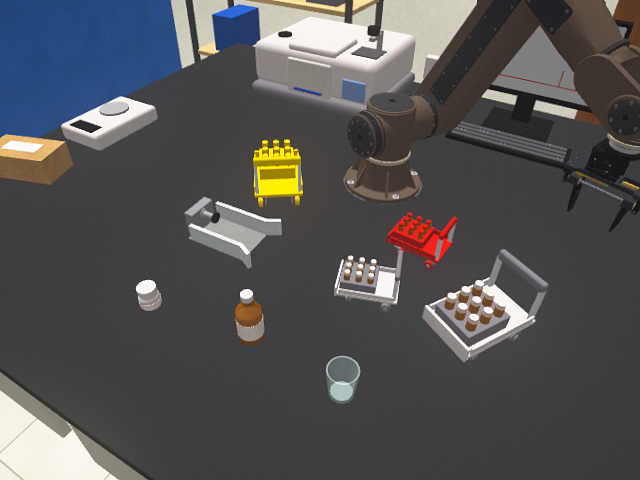

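View pics/top0.png

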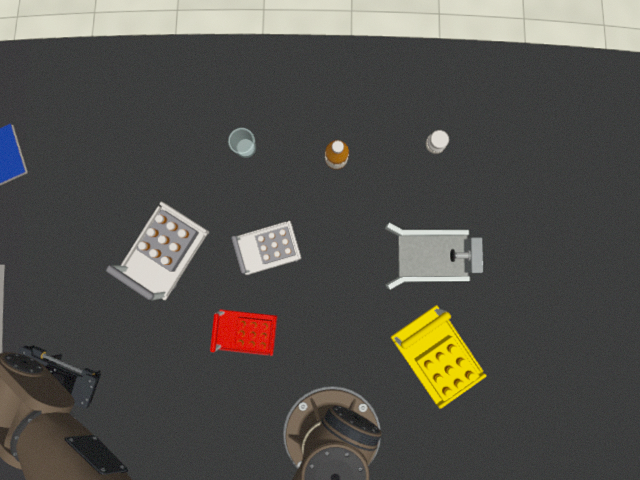

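Top view: four caddy-like things: large white (158,250), small white (267,247), red (245,333) and yellow (440,357). The small white one fits, being neither red nor yellow and the smaller of the two white ones. Its handle is at about (240,254) and its nose at about (296,243). The bay is at (435,256), mouth to the left at about (400,257).

```bash
cat > meas.py <<'E'
from h import *
def caddy(f,lo=(190,200),hi=(500,300),dbg=False):
    """from top view: depth cloud restricted by height"""
    P=cloud(f)
    return P
E
python3 - <<'E'
from h import *
f=grab("top"); P=cloud(f); im=f["image"]
c=cv2.resize(im[190:310,210:500],None,fx=2.7,fy=2.7,interpolation=cv2.INTER_CUBIC); cv2.imwrite("pics/crop.png",c)
def box(u0,u1,v0,v1,z0,z1,n):
    m=np.zeros((480,640),bool); m[v0:v1,u0:u1]=True
    m&=(P[...,2]>z0)&(P[...,2]<z1)
    v,u=np.nonzero(m); Q=P[m]; 
    r=cv2.minAreaRect((Q[:,:2]*1000).astype(np.float32)); print(n,len(Q),Q.mean(0).round(4),np.array(r[0]).round(1),np.array(r[1]).round(1),r[2], "z",np.percentile(Q[:,2],[5,50,95]).round(4)); return Q
box(225,310,215,280,.105,.15,"handle")
box(225,310,215,280,.03,.075,"deck")
box(225,310,215,280,.03,.15,"all")
box(380,500,220,295,.035,.058,"walls")
box(400,480,220,242,.035,.058,"wallL")
box(400,466,270,295,.035,.058,"wallR")
box(455,500,230,285,.06,.08,"housing")
# line fits of walls
for n,(u0,u1,v0,v1) in dict(L=(402,466,222,242),R=(402,466,270,290)).items():
    m=np.zeros((480,640),bool); m[v0:v1,u0:u1]=True; m&=(P[...,2]>.04)&(P[...,2]<.058); Q=P[m]
    print(n,cv2.fitLine(Q[:,:2].astype(np.float32),cv2.DIST_L2,0,.01,.01).ravel(),Q[:,1].min(),Q[:,1].max(),len(Q))
E
```

```text
handle 213 [0.4688 0.24   0.124 ] [468.9 241. ] [93.  12.9] 18.005294799804688 z [0.1156 0.1245 0.1289]
deck 1787 [0.4887 0.1773 0.0562] [489.6 177.2] [100.5 148.9] 17.694948196411133 z [0.0414 0.0501 0.0739]
all 2419 [0.4879 0.1796 0.0678] [489.6 177.2] [100.5 148.9] 17.694948196411133 z [0.0418 0.0684 0.124 ]
walls 966 [ 0.4805 -0.2517  0.0488] [ 478.8 -238. ] [167.9 212.1] 1.7701748609542847 z [0.0406 0.049  0.0553]
wallL 351 [ 0.5378 -0.2533  0.0484] [ 538.2 -253.7] [180.7  28.2] 85.26222229003906 z [0.0418 0.0485 0.0534]
wallR 298 [ 0.4187 -0.2527  0.0486] [ 417.8 -249.9] [ 12.9 169.8] 2.589648723602295 z [0.0428 0.0488 0.0537]
housing 473 [ 0.4813 -0.3552  0.0683] [ 481.6 -337.8] [89.7 72.3] 0.9051492810249329 z [0.0632 0.0684 0.0729]
L [ 0.02740334 -0.99962443  0.53836775 -0.24936548] -0.33405257762513235 -0.16773606224746296 311
R [ 0.03095807 -0.99952066  0.41876882 -0.25551438] -0.3349823902084264 -0.17025347590775852 279
```

View pics/crop.png

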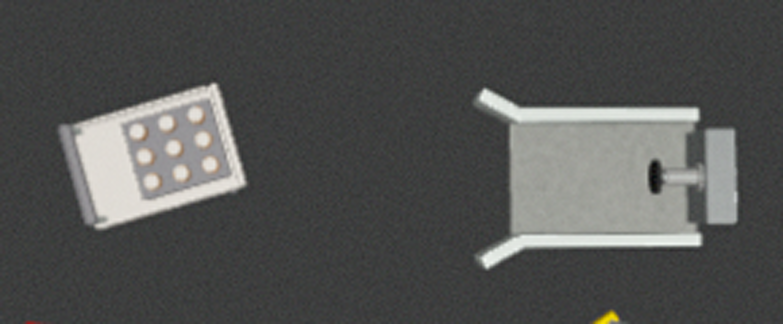

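The crop confirms it: small white caddy with amber vials, grey handle at its left (crop 80,175), and an empty bay with the pad at about (655,176). Next come a planning helper and the approach.

```bash
cat > plan.py <<'E'
from h import *
from scipy.spatial.transform import Rotation as Ro
import json
BO=np.array([0.4762,-0.169]); BY=np.radians(-88.3)
def bay2w(x,y): c,s=np.cos(BY),np.sin(BY); return BO+np.array([c*x-s*y,s*x+c*y])
def w2bay(p): c,s=np.cos(BY),np.sin(BY); d=np.array(p)[:2]-BO; return np.array([c*d[0]+s*d[1],-s*d[0]+c*d[1]])
def toolR(yaw):  # tool down, tool y at world heading yaw
    y=np.array([np.cos(yaw),np.sin(yaw),0]); z=np.array([0,0,-1.]); return np.c_[np.cross(y,z),y,z]
def rows(p0,R0,way):
    """way: list of (x,y,z,yaw of tool y); prints rounded tool-frame rows, closing the rounding error"""
    p=np.array(p0);R=Ro.from_matrix(R0) if not isinstance(R0,Ro) else R0; T=[];S=[]
    for w in way:
        s=np.round(R.inv().apply(np.array(w[:3])-p)/.2,3)
        t=np.round((R.inv()*Ro.from_matrix(toolR(w[3]))).as_rotvec()/(2*np.pi),4)
        p=p+R.apply(s*.2); R=R*Ro.from_rotvec(t*2*np.pi); T.append((t+0.).tolist()); S.append((s+0.).tolist())
    print("turn",json.dumps(T).replace(" ","")); print("slide",json.dumps(S).replace(" ","")); print("end",p.round(4),len(T), "max", np.abs(S).max(), np.abs(T).max())
def now():
    o=robot.observe(); R=Ro.from_rotvec(o["tcp_rot"]); y=R.apply([0,1,0]); return o["eef_pos"],R,np.arctan2(y[1],y[0]),o
E
python3 - <<'E'
from plan import *
p,R,yaw,o=now(); print(p,np.degrees(yaw))
t=np.array([.469,.240,.215,np.radians(107.8)]); s=np.r_[p,yaw]
rows(p,R,[s+(t-s)*(i+1)/16 for i in range(16)])
E
```

```text
[0.20172273 0.59137698 0.22819247] 71.16272627759292
turn [[-0.0001,0.0,-0.0064],[0.0,0.0,-0.0063],[0.0,0.0,-0.0064],[0.0,0.0,-0.0063],[0.0,0.0,-0.0064],[0.0,0.0,-0.0064],[0.0,0.0,-0.0063],[0.0,0.0,-0.0064],[0.0,0.0,-0.0063],[0.0,0.0,-0.0064],[0.0,0.0,-0.0064],[0.0,0.0,-0.0063],[0.0,0.0,-0.0064],[0.0,0.0,-0.0063],[0.0,0.0,-0.0064],[0.0,0.0,-0.0064]]
slide [[-0.115,-0.077,0.004],[-0.111,-0.081,0.004],[-0.108,-0.086,0.004],[-0.104,-0.09,0.005],[-0.101,-0.095,0.004],[-0.097,-0.098,0.004],[-0.093,-0.102,0.004],[-0.089,-0.105,0.004],[-0.084,-0.109,0.004],[-0.08,-0.113,0.004],[-0.076,-0.115,0.004],[-0.071,-0.118,0.005],[-0.066,-0.122,0.004],[-0.061,-0.123,0.004],[-0.056,-0.126,0.004],[-0.051,-0.128,0.004]]
end [0.4689 0.24   0.215 ] 16 max 0.128 0.0064
```

Emit:
arm_command(turn=[[0,0,-0.0064],[0,0,-0.0063],[0,0,-0.0064],[0,0,-0.0063],[0,0,-0.0064],[0,0,-0.0064],[0,0,-0.0063],[0,0,-0.0064],[0,0,-0.0063],[0,0,-0.0064],[0,0,-0.0064],[0,0,-0.0063],[0,0,-0.0064],[0,0,-0.0063],[0,0,-0.0064],[0,0,-0.0064],[0,0,0],[0,0,0],[0,0,0]], slide=[[-0.115,-0.077,0.004],[-0.111,-0.081,0.004],[-0.108,-0.086,0.004],[-0.104,-0.09,0.005],[-0.101,-0.095,0.004],[-0.097,-0.098,0.004],[-0.093,-0.102,0.004],[-0.089,-0.105,0.004],[-0.084,-0.109,0.004],[-0.08,-0.113,0.004],[-0.076,-0.115,0.004],[-0.071,-0.118,0.005],[-0.066,-0.122,0.004],[-0.061,-0.123,0.004],[-0.056,-0.126,0.004],[-0.051,-0.128,0.004],[0,0,0],[0,0,0],[0,0,0]], claw=[-0.2,-0.2,-0.2,-0.2,-0.2,-0.2,-0.2,-0.2,-0.2,-0.2,-0.2,-0.2,-0.2,-0.2,-0.2,-0.2,-0.2,-0.2,-0.2])

```text
clock: 1.73
eef_pos: [0.4686, 0.2404, 0.2153]
tcp_rot: [0.484, -3.104, -0.0]
contact_force: [-0.5, 0.3, -0.0]
width: 0.0572
grip_force: 0.0
```

```bash
python3 - <<'E'
from plan import *
p,R,yaw,o=now(); print(p,np.degrees(yaw))
f=grab("scene"); h=np.array([np.cos(np.radians(-72.2)),np.sin(np.radians(-72.2))]); l=np.array([-h[1],h[0]])
# predicted handle ends & finger tips
O=np.array([.4896,.1772]); H=O-.066*h
pts=[np.r_[H,.127],np.r_[H+l*.047,.127],np.r_[H-l*.047,.127],np.r_[O+.075*h+l*.05,.064],np.r_[O+.075*h-l*.05,.064]]
uv=proj(f,pts); print(uv.round(1))
im=f["image"].copy()
c=im[180:330,310:460]; c=cv2.resize(c,None,fx=4,fy=4,interpolation=cv2.INTER_CUBIC)
for u,v in uv: cv2.circle(c,(int((u-310)*4+1.5),int((v-180)*4+1.5)),3,(0,255,0),-1)
cv2.imwrite("pics/s1.png",c)
E
```

```text
[0.46861153 0.24035415 0.2153067 ] 107.74591136122535
[[399.9 261.8]
 [398.1 275.8]
 [401.6 248.6]
 [334.7 286.3]
 [342.1 258.2]]
```

View pics/s1.png

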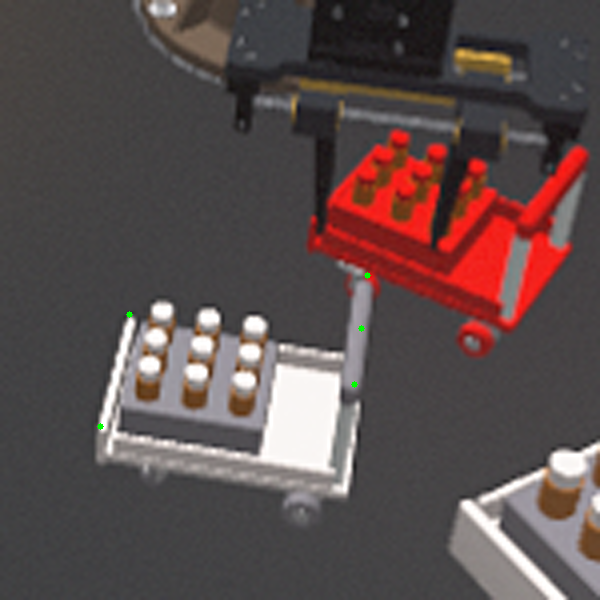

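The predicted bar and nose points lie on the small white caddy's handle (crop 360,328) and nose (115,370). The fingers stand straight above. I descend and grip.

Emit:
arm_command(turn=[[0,0,0],[0,0,0],[0,0,0],[0,0,0],[0,0,0],[0,0,0],[0,0,0],[0,0,0],[0,0,0],[0,0,0],[0,0,0],[0,0,0],[0,0,0],[0,0,0],[0,0,0],[0,0,0],[0,0,0],[0,0,0],[0,0,0],[0,0,0]], slide=[[0,0,0.0625],[0,0,0.0625],[0,0,0.0625],[0,0,0.0625],[0,0,0.0625],[0,0,0.0625],[0,0,0.0625],[0,0,0.0625],[0,0,0],[0,0,0],[0,0,0],[0,0,0],[0,0,0],[0,0,0],[0,0,0],[0,0,0],[0,0,0],[0,0,0],[0,0,0],[0,0,0]], claw=[-0.2,-0.2,-0.2,-0.2,-0.2,-0.2,-0.2,-0.2,-0.2,-0.2,0.2,0.4,0.6,0.7,0.8,0.9,1,1,1,1], grip_force=15)

```text
clock: 3.45
eef_pos: [0.469, 0.2402, 0.1155]
tcp_rot: [-0.486, 3.104, 0.0]
contact_force: [-1.3, 0.2, 1.0]
width: 0.012
grip_force: 15.0
```

```bash
cat > path.py <<'E'
from plan import *
from scipy.interpolate import CubicHermiteSpline as CH
def drive(step,n,xm,xe,z):
    """rear axle along a Hermite to bay (xm,0) then straight to xe; grip = axle - 16 mm along heading"""
    p,R,yaw,o=now(); th=yaw-np.pi-BY; th=(th+np.pi)%(2*np.pi)-np.pi
    b=w2bay(p)+.016*np.array([np.cos(th),np.sin(th)])
    print("axle bay",b.round(4),"heading deg",np.degrees(th).round(2),"nose",(b[0]+.125*np.cos(th)).round(4),"F",np.round(o["contact_force"],1),"M",np.round(o["moment"],2),"z",p[2].round(4))
    xs=np.linspace(b[0],max(xe,xm),2000)
    if b[0]<xm-.005:
        c=CH([b[0],xm],[b[1],0],[np.tan(th),0]); y=np.where(xs<xm,c(xs),0); t=np.where(xs<xm,np.arctan(c(xs,1)),0)
    else: y=0*xs; t=0*xs
    s=np.r_[0,np.cumsum(np.hypot(np.diff(xs),np.diff(y)))]; W=[]
    for i in range(n):
        d=min((i+1)*step,s[-1]); x_,y_,t_=(np.interp(d,s,a) for a in(xs,y,t))
        q=bay2w(x_-.016*np.cos(t_),y_-.016*np.sin(t_)); W.append((*q,z,t_+BY+np.pi))
    print("y max",y.max().round(4),"t range",np.degrees([t.min(),t.max()]).round(1)," left",s[-1])
    rows(p,R,W)
E
python3 -c "
from path import *
drive(.0066,20,-.185,-.14,.1155)"
```

```text
axle bay [-0.3938  0.0094] heading deg 16.1 nose -0.2737 F [-1.3  0.2  1. ] M [-0.02  0.06  0.02] z 0.1155
y max 0.0164 t range [-9.  16.1]  left 0.25550792315967485
turn [[0.0,0.0,0.0063],[0.0,0.0,0.0062],[0.0,0.0,0.0059],[0.0,0.0,0.0058],[0.0,0.0,0.0054],[0.0,0.0,0.0052],[0.0,0.0,0.0048],[0.0,0.0,0.0045],[0.0,0.0,0.0041],[0.0,0.0,0.0038],[0.0,0.0,0.0034],[0.0,0.0,0.003],[0.0,0.0,0.0027],[0.0,0.0,0.0022],[0.0,0.0,0.002],[0.0,0.0,0.0015],[0.0,0.0,0.0013],[0.0,0.0,0.0008],[0.0,0.0,0.0005],[0.0,0.0,0.0002]]
slide [[-0.003,-0.033,0.0],[-0.002,-0.033,0.0],[-0.002,-0.033,0.0],[-0.003,-0.033,0.0],[-0.002,-0.033,0.0],[-0.002,-0.033,0.0],[-0.002,-0.033,0.0],[-0.002,-0.033,0.0],[-0.001,-0.033,0.0],[-0.002,-0.033,0.0],[-0.001,-0.033,0.0],[-0.001,-0.033,0.0],[-0.001,-0.033,0.0],[-0.001,-0.033,0.0],[-0.001,-0.033,0.0],[-0.001,-0.033,0.0],[0.0,-0.033,0.0],[-0.001,-0.033,0.0],[0.0,-0.033,0.0],[0.0,-0.033,0.0]]
end [0.4787 0.1101 0.1155] 20 max 0.033 0.0063
```

Emit:
arm_command(turn=[[0,0,0.0063],[0,0,0.0062],[0,0,0.0059],[0,0,0.0058],[0,0,0.0054],[0,0,0.0052],[0,0,0.0048],[0,0,0.0045],[0,0,0.0041],[0,0,0.0038],[0,0,0.0034],[0,0,0.003],[0,0,0.0027],[0,0,0.0022],[0,0,0.002],[0,0,0.0015],[0,0,0.0013],[0,0,0.0008],[0,0,0.0005],[0,0,0.0002]], slide=[[-0.003,-0.033,0],[-0.002,-0.033,0],[-0.002,-0.033,0],[-0.003,-0.033,0],[-0.002,-0.033,0],[-0.002,-0.033,0],[-0.002,-0.033,0],[-0.002,-0.033,0],[-0.001,-0.033,0],[-0.002,-0.033,0],[-0.001,-0.033,0],[-0.001,-0.033,0],[-0.001,-0.033,0],[-0.001,-0.033,0],[-0.001,-0.033,0],[-0.001,-0.033,0],[0,-0.033,0],[-0.001,-0.033,0],[0,-0.033,0],[0,-0.033,0]], claw=[1,1,1,1,1,1,1,1,1,1,1,1,1,1,1,1,1,1,1,1])

```text
clock: 5.12
eef_pos: [0.4786, 0.1095, 0.1155]
tcp_rot: [0.199, 3.135, 0.0]
contact_force: [1.8, 2.8, 4.3]
width: 0.012
grip_force: 15.0
```

```bash
cat > look.py <<'E'
from plan import *
def look():
    """caddy deck pose in bay frame from the top camera (deck rims at z .03-.075, white), arm may cover part"""
    f=grab("top"); P=cloud(f); im=f["image"].astype(int)
    p,R,yaw,o=now(); c=p[:2]+.066*np.array([np.cos(yaw+np.pi),np.sin(yaw+np.pi)])
    m=(P[...,2]>.03)&(P[...,2]<.105)&(np.hypot(P[...,0]-c[0],P[...,1]-c[1])<.1)
    Q=P[m]; nose=Q[np.abs(Q[:,2]-.062)<.008]
    r=cv2.minAreaRect((Q[:,:2]*1000).astype(np.float32)); print("deck",np.round(r[0],1),np.round(r[1],1),round(r[2],2),"bay",w2bay(np.array(r[0])/1000).round(4),"expected",w2bay(c).round(4),np.degrees(yaw-np.pi-BY).round(2))
    return f,P
E
python3 - <<'E'
from path import *
from look import look
drive(.0066,20,-.185,-.14,.1155)
look()
E
```

```text
axle bay [-0.2625  0.0081] heading deg -8.97 nose -0.139 F [1.8 2.8 4.3] M [ 0.42 -0.17 -0.07] z 0.1155
y max 0.0081 t range [-9.  0.]  left 0.12298625118669368
turn [[0.0,0.0,-0.0002],[0.0,0.0,-0.0005],[0.0,0.0,-0.0009],[0.0,0.0,-0.0012],[0.0,0.0,-0.0016],[0.0,0.0,-0.0019],[0.0,0.0,-0.0024],[0.0,0.0,-0.0026],[0.0,0.0,-0.0031],[0.0,0.0,-0.0034],[0.0,0.0,-0.0038],[0.0,0.0,-0.0033],[0.0,0.0,0.0],[0.0,0.0,0.0],[0.0,0.0,0.0],[0.0,0.0,0.0],[0.0,0.0,0.0],[0.0,0.0,0.0],[0.0,0.0,0.0],[0.0,0.0,0.0]]
slide [[0.0,-0.033,0.0],[0.0,-0.033,0.0],[0.001,-0.033,0.0],[0.0,-0.033,0.0],[0.001,-0.033,0.0],[0.001,-0.033,0.0],[0.0,-0.033,0.0],[0.002,-0.033,0.0],[0.001,-0.033,0.0],[0.001,-0.033,0.0],[0.002,-0.033,0.0],[0.001,-0.033,0.0],[0.0,-0.033,0.0],[0.0,-0.033,0.0],[0.0,-0.033,0.0],[0.0,-0.033,0.0],[0.0,-0.033,0.0],[0.0,-0.033,0.0],[0.0,-0.021,0.0],[0.0,0.0,0.0]]
end [ 0.4716 -0.0131  0.1155] 20 max 0.033 0.0038
deck [468.2  27.1] [115.6 100.2] 82.76 bay [-0.1962 -0.0022] expected [-2.123e-01  1.000e-04] -8.96
```

Emit:
arm_command(turn=[[0,0,-0.0002],[0,0,-0.0005],[0,0,-0.0009],[0,0,-0.0012],[0,0,-0.0016],[0,0,-0.0019],[0,0,-0.0024],[0,0,-0.0026],[0,0,-0.0031],[0,0,-0.0034],[0,0,-0.0038],[0,0,-0.0033],[0,0,0],[0,0,0],[0,0,0],[0,0,0],[0,0,0],[0,0,0],[0,0,0],[0,0,0]], slide=[[0,-0.033,0],[0,-0.033,0],[0.001,-0.033,0],[0,-0.033,0],[0.001,-0.033,0],[0.001,-0.033,0],[0,-0.033,0],[0.002,-0.033,0],[0.001,-0.033,0],[0.001,-0.033,0],[0.002,-0.033,0],[0.001,-0.033,0],[0,-0.033,0],[0,-0.033,0],[0,-0.033,0],[0,-0.033,0],[0,-0.033,0],[0,-0.033,0],[0,-0.021,0],[0,0,0]], claw=[1,1,1,1,1,1,1,1,1,1,1,1,1,1,1,1,1,1,1,1])

```text
clock: 6.83
eef_pos: [0.4713, -0.0135, 0.1153]
tcp_rot: [0.047, -3.141, 0.0]
contact_force: [-0.8, -1.8, 4.4]
width: 0.012
grip_force: 15.0
```

```bash
python3 - <<'E'
from path import *
from look import look
drive(.004,20,-.185,-.06,.1155)
f,P=look()
# re-measure bay with this view
for n,(u0,u1,v0,v1) in dict(L=(402,466,222,242),R=(402,466,270,290)).items():
    m=np.zeros((480,640),bool); m[v0:v1,u0:u1]=True; m&=(P[...,2]>.04)&(P[...,2]<.058); Q=P[m]
    B=np.array([w2bay(q) for q in Q]); print(n,np.polyfit(B[:,0],B[:,1],1),B[:,1].mean(),len(B))
Q=P[225:290,380:410].reshape(-1,3);
im=np.hstack([cv2.resize(f["image"][200:310,330:490],None,fx=2.5,fy=2.5,interpolation=cv2.INTER_CUBIC)])
g=grab("scene"); s=cv2.resize(g["image"][190:300,170:330],None,fx=4,fy=4,interpolation=cv2.INTER_CUBIC)
s2=cv2.resize(im,(640,440)); cv2.imwrite("pics/m1.png",cv2.resize(np.vstack([s,s2]),(430,590)))
cv2.imwrite("pics/m1s.png",s)
E
```

```text
axle bay [-0.1396 -0.0002] heading deg 0.03 nose -0.0146 F [-0.8 -1.8  4.4] M [-0.29  0.09  0.04] z 0.1153
y max -0.0 t range [-0. -0.]  left 0.07960649537958397
turn [[0.0,-0.0001,0.0001],[0.0,0.0,0.0],[0.0,0.0,0.0],[0.0,0.0,0.0],[0.0,0.0,0.0],[0.0,0.0,0.0],[0.0,0.0,0.0],[0.0,0.0,0.0],[0.0,0.0,0.0],[0.0,0.0,0.0],[0.0,0.0,0.0],[0.0,0.0,0.0],[0.0,0.0,0.0],[0.0,0.0,0.0],[0.0,0.0,0.0],[0.0,0.0,0.0],[0.0,0.0,0.0],[0.0,0.0,0.0],[0.0,0.0,0.0],[0.0,0.0,0.0]]
slide [[-0.001,-0.02,-0.001],[0.0,-0.02,0.0],[0.0,-0.02,0.0],[0.0,-0.02,0.0],[0.0,-0.02,0.0],[0.0,-0.02,0.0],[0.0,-0.02,0.0],[0.0,-0.02,0.0],[0.0,-0.02,0.0],[0.0,-0.02,0.0],[0.0,-0.02,0.0],[0.0,-0.02,0.0],[0.0,-0.02,0.0],[0.0,-0.02,0.0],[0.0,-0.02,0.0],[0.0,-0.02,0.0],[0.0,-0.02,0.0],[0.0,-0.02,0.0],[0.0,-0.02,0.0],[0.0,-0.018,0.0]]
end [ 0.4739 -0.093   0.1156] 20 max 0.02 0.0001
deck [ 475.6 -139.1] [162.   34.7] 2.86 bay [-0.0299  0.0003] expected [-0.0899 -0.0002] 0.01
L [-0.00377817  0.06004884] 0.0597367614058021 313
R [ 0.00062393 -0.06006763] -0.060014872864807015 277
```

View pics/m1.png

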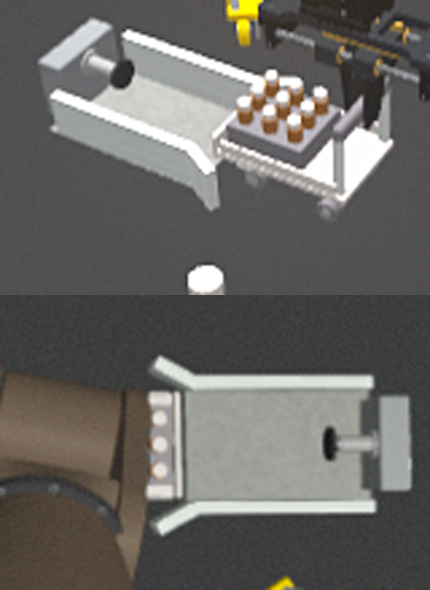

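The scene crop shows the nose at (215,140), still short of the mouth, with the left castor (257,180) swung behind its pivot. The top crop shows the nose strip centred between the walls (middle row 446 against 445). I roll in slowly.

Emit:
arm_command(turn=[[0,0,0],[0,0,0],[0,0,0],[0,0,0],[0,0,0],[0,0,0],[0,0,0],[0,0,0],[0,0,0],[0,0,0],[0,0,0],[0,0,0],[0,0,0],[0,0,0],[0,0,0],[0,0,0],[0,0,0],[0,0,0],[0,0,0],[0,0,0]], slide=[[-0.001,-0.02,0],[0,-0.02,0],[0,-0.02,0],[0,-0.02,0],[0,-0.02,0],[0,-0.02,0],[0,-0.02,0],[0,-0.02,0],[0,-0.02,0],[0,-0.02,0],[0,-0.02,0],[0,-0.02,0],[0,-0.02,0],[0,-0.02,0],[0,-0.02,0],[0,-0.02,0],[0,-0.02,0],[0,-0.02,0],[0,-0.02,0],[0,-0.02,0]], claw=[1,1,1,1,1,1,1,1,1,1,1,1,1,1,1,1,1,1,1,1])

```text
clock: 8.6
eef_pos: [0.4739, -0.0922, 0.1154]
tcp_rot: [0.048, -3.14, -0.001]
contact_force: [-1.2, 2.1, 5.9]
width: 0.0117
grip_force: 15.0
```

```bash
python3 - <<'E'
from path import *
from look import look
drive(.004,1,-.185,-.02,.1155)
f,P=look()
# nose strip lateral, pad face
B=P.reshape(-1,3); B=B[(B[:,0]>.40)&(B[:,0]<.56)&(B[:,1]<-.15)&(B[:,1]>-.35)]
xy=np.array([w2bay(q) for q in B]); z=B[:,2]
s=(z>.055)&(xy[:,0]>.03)&(xy[:,0]<.09)&(abs(xy[:,1])<.06); print("caddy y",np.percentile(xy[s,1],[1,99]),"nose",np.percentile(xy[s,0],99))
s=(z>.03)&(abs(xy[:,1])<.012)&(xy[:,0]>.1)&(xy[:,0]<.175); print("pad x",np.percentile(xy[s,0],[1,5,50]),s.sum(),"y",xy[s,1].mean())
E
```

```text
axle bay [-0.0609 -0.    ] heading deg 0.06 nose 0.0641 F [-1.2  2.1  5.9] M [ 0.4   0.26 -0.02] z 0.1154
y max -0.0 t range [-0. -0.]  left 0.04086370972646383
turn [[0.0001,-0.0001,0.0002]]
slide [[0.0,-0.02,0.0]]
end [ 0.474  -0.0962  0.1154] 1 max 0.02 0.0002
deck [ 506.8 -211.4] [178.5  78.7] 37.05 bay [0.0433 0.0293] expected [-0.0103  0.0001] 0.05
caddy y [-0.04834119  0.05393066] nose 0.0631513494630799
pad x [0.12725202 0.12784142 0.15126244] 159 y -0.00011693654076450729
```

Emit:
arm_command(turn=[[0,0,0],[0,0,0],[0,0,0],[0,0,0],[0,0,0],[0,0,0],[0,0,0],[0,0,0],[0,0,0],[0,0,0],[0,0,0],[0,0,0],[0,0,0],[0,0,0],[0,0,0],[0,0,0],[0,0,0],[0,0,0],[0,0,0],[0,0,0]], slide=[[0,-0.014,0],[0,-0.014,0],[0,-0.014,0],[0,-0.014,0],[0,-0.014,0],[0,-0.014,0],[0,-0.014,0],[0,-0.014,0],[0,-0.014,0],[0,-0.014,0],[0,-0.014,0],[0,-0.014,0],[0,-0.014,0],[0,-0.014,0],[0,-0.014,0],[0,-0.014,0],[0,-0.014,0],[0,-0.014,0],[0,-0.014,0],[0,-0.014,0]], claw=[1,1,1,1,1,1,1,1,1,1,1,1,1,1,1,1,1,1,1,1])

```text
clock: 10.32
eef_pos: [0.4756, -0.1481, 0.1154]
tcp_rot: [0.048, -3.14, -0.001]
contact_force: [-1.4, 1.3, 6.7]
width: 0.0118
grip_force: 15.0
```

```bash
python3 - <<'E'
from path import *
drive(.004,1,-.185,-.02,.1155)
E
```

```text
axle bay [-0.005  0.   ] heading deg 0.05 nose 0.12 F [-1.4  1.3  6.7] M [ 0.37  0.24 -0.02] z 0.1154
y max -0.0 t range [-0. -0.]  left 0.015040959318175114
turn [[0.0001,-0.0001,0.0002]]
slide [[0.0,0.02,-0.001]]
end [ 0.4754 -0.1441  0.1156] 1 max 0.02 0.0002
```

Emit:
arm_command(turn=[[0,0,0],[0,0,0],[0,0,0],[0,0,0],[0,0,0],[0,0,0],[0,0,0]], slide=[[0,-0.005,0],[0,-0.005,0],[0,-0.005,0],[0,-0.005,0],[0,-0.005,0],[0,-0.005,0],[0,0,0]], claw=[1,1,1,1,1,1,1])

```text
clock: 10.9
eef_pos: [0.4758, -0.1541, 0.1154]
tcp_rot: [0.048, -3.14, -0.001]
contact_force: [-2.0, 0.9, 5.2]
width: 0.0119
grip_force: 15.0
```

Emit:
arm_command(turn=[[0,0,0],[0,0,0],[0,0,0]], slide=[[0,-0.005,0],[0,-0.005,0],[0,0,0]], claw=[1,1,1])

```text
clock: 11.15
eef_pos: [0.4759, -0.1561, 0.1154]
tcp_rot: [0.048, -3.14, -0.001]
contact_force: [-0.6, 0.1, 5.8]
width: 0.0122
grip_force: 15.0
```

Emit:
arm_command(turn=[[0,0,0],[0,0,0],[0,0,0]], slide=[[0,-0.005,0],[0,-0.005,0],[0,0,0]], claw=[1,1,1])

```text
clock: 11.4
eef_pos: [0.4759, -0.1579, 0.1154]
tcp_rot: [0.048, -3.14, -0.001]
contact_force: [-1.3, 2.9, 5.8]
width: 0.0124
grip_force: 15.0
```

Emit:
arm_command(turn=[[0,0,0],[0,0,0],[0,0,0]], slide=[[0,-0.005,0],[0,0,0],[0,0,0]], claw=[1,1,1])

```text
clock: 11.65
eef_pos: [0.4759, -0.1587, 0.1154]
tcp_rot: [0.048, -3.14, -0.001]
contact_force: [-0.8, 3.2, 6.9]
width: 0.012
grip_force: 15.0
```

Emit:
arm_command(turn=[[0,0,0],[0,0,0],[0,0,0]], slide=[[0,-0.005,0],[0,0,0],[0,0,0]], claw=[1,1,1])

```text
clock: 11.9
eef_pos: [0.4759, -0.1596, 0.1154]
tcp_rot: [0.048, -3.14, -0.002]
contact_force: [-1.2, 6.3, 6.9]
width: 0.0119
grip_force: 15.0
```

Emit:
arm_command(turn=[[0,0,0],[0,0,0],[0,0,0]], slide=[[0,-0.005,0],[0,0,0],[0,0,0]], claw=[1,1,1])

```text
clock: 12.15
eef_pos: [0.4759, -0.1604, 0.1154]
tcp_rot: [0.048, -3.14, -0.002]
contact_force: [-1.7, 6.9, 7.9]
width: 0.0118
grip_force: 15.0
```

Emit:
arm_command(turn=[[0,0,0],[0,0,0],[0,0,0]], slide=[[0,-0.004,0],[0,0,0],[0,0,0]], claw=[1,1,1])

```text
clock: 12.4
eef_pos: [0.4759, -0.1611, 0.1154]
tcp_rot: [0.048, -3.14, -0.003]
contact_force: [0.3, 8.1, 8.1]
width: 0.0117
grip_force: 15.0
```

Emit:
arm_command(turn=[[0,0,0],[0,0,0],[0,0,0],[0,0,0],[0,0,0],[0,0,0],[0,0,0],[0,0,0],[0,0,0],[0,0,0],[0,0,0],[0,0,0],[0,0,0],[0,0,0]], slide=[[0,0,0],[0,0,0],[0,0,0],[0,0,0],[0,0,0],[0,0,0],[0,0,0],[0,0,0],[0,0,0],[0,0,0],[0,0,0],[0,0,0],[0,0,0],[0,0,0]], claw=[1,1,1,1,1,1,1,1,1,1,1,1,1,1])

```text
clock: 13.57
eef_pos: [0.4759, -0.1611, 0.1154]
tcp_rot: [0.048, -3.14, -0.002]
contact_force: [-0.4, 7.5, 8.4]
width: 0.0119
grip_force: 15.0
```

```bash
python3 - <<'E'
from path import *
drive(.004,1,-.185,-.02,.1155)
f=grab("top"); P=cloud(f)
B=P.reshape(-1,3); B=B[(B[:,0]>.40)&(B[:,0]<.56)&(B[:,1]<-.15)&(B[:,1]>-.40)]
xy=np.array([w2bay(q) for q in B]); z=B[:,2]
s=(z>.055)&(xy[:,0]>.1)&(xy[:,0]<.145)&(abs(xy[:,1])<.05); print("nose",np.percentile(xy[s,0],[90,99]))
g=grab("scene"); a=cv2.resize(g["image"][190:290,170:320],None,fx=4,fy=4,interpolation=cv2.INTER_CUBIC)
cv2.imwrite("pics/m2.png",a)
E
```

```text
axle bay [ 0.0081 -0.    ] heading deg 0.05 nose 0.1331 F [-0.4  7.5  8.4] M [ 1.2   0.11 -0.01] z 0.1154
y max -0.0 t range [-0. -0.]  left 0.028071389274807474
turn [[0.0003,-0.0002,0.0001]]
slide [[0.0,0.02,0.0]]
end [ 0.4758 -0.1571  0.1154] 1 max 0.02 0.0003
nose [0.13081271 0.13110947]
```

View pics/m2.png

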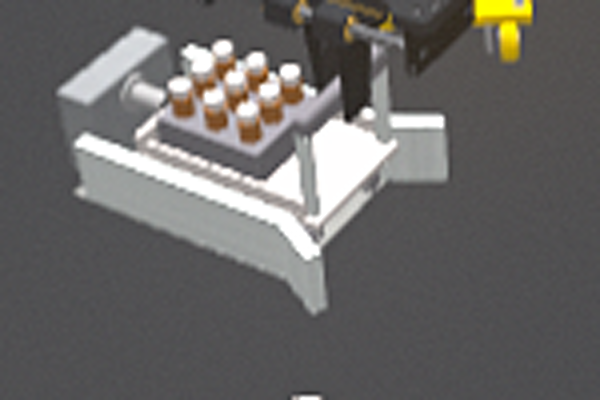

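The scene crop shows the caddy square in the bay, its nose on the pad (about 145,110), with no gap abnormality. I ease back in small steps so that letting go is quiet.

Emit:
arm_command(turn=[[0,0,0],[0,0,0],[0,0,0],[0,0,0],[0,0,0]], slide=[[0,0.002,0],[0,0.002,0],[0,0.002,0],[0,0,0],[0,0,0]], claw=[1,1,1,1,1])

```text
clock: 14.08
eef_pos: [0.4759, -0.1602, 0.1154]
tcp_rot: [0.048, -3.14, -0.002]
contact_force: [-2.1, 5.8, 6.9]
width: 0.0117
grip_force: 15.0
```

Emit:
arm_command(turn=[[0,0,0],[0,0,0],[0,0,0],[0,0,0]], slide=[[0,0.001,0],[0,0.001,0],[0,0,0],[0,0,0]], claw=[1,1,1,1])

```text
clock: 14.42
eef_pos: [0.476, -0.1599, 0.1154]
tcp_rot: [0.048, -3.14, -0.002]
contact_force: [-1.2, 4.1, 7.2]
width: 0.0119
grip_force: 15.0
```

Emit:
arm_command(turn=[[0,0,0],[0,0,0],[0,0,0],[0,0,0],[0,0,0],[0,0,0]], slide=[[0,0.002,0],[0,0.001,0],[0,0.001,0],[0,0.001,0],[0,0,0],[0,0,0]], claw=[1,1,1,1,1,1])

```text
clock: 14.92
eef_pos: [0.4759, -0.159, 0.1154]
tcp_rot: [0.048, -3.14, -0.001]
contact_force: [-0.4, 2.8, 5.9]
width: 0.0119
grip_force: 15.0
```

Emit:
arm_command(turn=[[0,0,0],[0,0,0],[0,0,0],[0,0,0]], slide=[[0,0.001,0],[0,0.001,0],[0,0,0],[0,0,0]], claw=[1,1,1,1])

```text
clock: 15.25
eef_pos: [0.4759, -0.1587, 0.1154]
tcp_rot: [0.048, -3.14, -0.001]
contact_force: [-1.3, 2.9, 6.0]
width: 0.0121
grip_force: 15.0
```

Emit:
arm_command(turn=[[0,0,0],[0,0,0],[0,0,0],[0,0,0],[0,0,0],[0,0,0]], slide=[[0,0.001,0],[0,0.001,0],[0,0.001,0],[0,0,0],[0,0,0],[0,0,0]], claw=[1,1,1,1,1,1])

```text
clock: 15.75
eef_pos: [0.4759, -0.1582, 0.1154]
tcp_rot: [0.048, -3.14, -0.001]
contact_force: [-2.3, 2.0, 6.3]
width: 0.0114
grip_force: 15.0
```

```bash
python3 - <<'E'
from plan import *
for i in range(5):
    grab("top"); o=robot.observe(); print(np.round(o["contact_force"],2),o["eef_pos"].round(5))
E
```

```text
[-0.44  1.22  6.39] [ 0.47594 -0.1582   0.1154 ]
[-1.55  2.09  5.31] [ 0.47592 -0.15819  0.11538]
[-1.9   1.17  5.41] [ 0.47593 -0.15818  0.11538]
[-1.83  1.08  5.64] [ 0.47592 -0.15817  0.11539]
[-1.5   1.92  5.64] [ 0.47592 -0.1582   0.1154 ]
```

Emit:
arm_command(turn=[[0,0,0],[0,0,0],[0,0,0],[0,0,0],[0,0,0],[0,0,0],[0,0,0],[0,0,0],[0,0,0],[0,0,0],[0,0,0],[0,0,0],[0,0,0],[0,0,0]], slide=[[0,0,0],[0,0,0],[0,0,0],[0,0,0],[0,0,0],[0,0,0],[0,0,0],[0,0,0],[0,0,0],[0,0,0],[0,0,0],[0,0,0],[0,0,0],[0,0,0]], claw=[0.74,0.72,0.7,0.68,0.66,0.64,0.6,0.55,0.5,0.4,0.2,0,0,0], grip_force=5)

```text
clock: 17.17
eef_pos: [0.4763, -0.1586, 0.1154]
tcp_rot: [-0.047, 3.141, 0.0]
contact_force: [0.5, 0.2, 0.7]
width: 0.0461
grip_force: 0.0
```

```bash
python3 - <<'E'
from plan import *
print(robot.observe()["contact_force"],robot.observe()["width"])
f=grab("top"); P=cloud(f)
B=P.reshape(-1,3); B=B[(B[:,0]>.40)&(B[:,0]<.56)&(B[:,1]<-.15)&(B[:,1]>-.40)]
xy=np.array([w2bay(q) for q in B]); z=B[:,2]
s=(z>.055)&(xy[:,0]>.1)&(xy[:,0]<.145)&(abs(xy[:,1])<.05); print("nose",np.percentile(xy[s,0],[90,99]))
E
```

```text
[0.4665603  0.17565173 0.74971315] 0.0461272515272018
nose [0.12867638 0.12901942]
```

Emit:
arm_command(turn=[[0,0,0],[0,0,0],[0,0,0],[0,0,0],[0,0,0],[0,0,0],[0,0,0],[0,0,0],[0,0,0],[0,0,0],[0,0,0],[0,0,0],[0,0,0],[0,0,0]], slide=[[0,0,-0.03],[0,0,-0.05],[0,0,-0.08],[0,0,-0.1],[0,0,-0.1],[0,0,-0.1],[0,0.1,-0.1],[0,0.15,0],[0,0.15,0],[0,0.15,0],[0,0.15,0],[0,0.15,0],[0,0,0],[0,0,0]], claw=[0,0,0,0,0,0,0,0,0,0,0,0,0,0])

```text
clock: 18.38
eef_pos: [0.4711, 0.0124, 0.2284]
tcp_rot: [-0.052, 3.14, -0.0]
contact_force: [0.8, -0.0, -0.3]
width: 0.0473
grip_force: 0.0
```

```bash
python3 - <<'E'
from plan import *
f=grab("top"); P=cloud(f)
B=P.reshape(-1,3); B=B[(B[:,0]>.38)&(B[:,0]<.58)&(B[:,1]<-.08)&(B[:,1]>-.40)]
xy=np.array([w2bay(q) for q in B]); z=B[:,2]
s=(z>.055)&(xy[:,0]>.1)&(xy[:,0]<.145)&(abs(xy[:,1])<.05); print("nose",np.percentile(xy[s,0],[90,99]))
s=(z>.107)&(xy[:,0]<.03)&(abs(xy[:,1])<.06)&(z<.14); r=cv2.minAreaRect((xy[s]*1000).astype(np.float32)); print("handle bay",r)
g=grab("scene"); a=cv2.resize(g["image"][180:300,170:330],None,fx=3,fy=3,interpolation=cv2.INTER_CUBIC)
b=cv2.resize(f["image"][210:300,370:490],(480,360),interpolation=cv2.INTER_CUBIC); a=cv2.resize(a,(320,240));b=cv2.resize(b,(320,240))
cv2.imwrite("pics/m3.png",cv2.resize(np.vstack([a,b]),(400,600)))
E
```

```text
nose [0.13007116 0.14206845]
handle bay ((-12.321004867553711, -0.4705657958984375), (92.89019775390625, 11.83011531829834), 88.99786376953125)
```

View pics/m3.png

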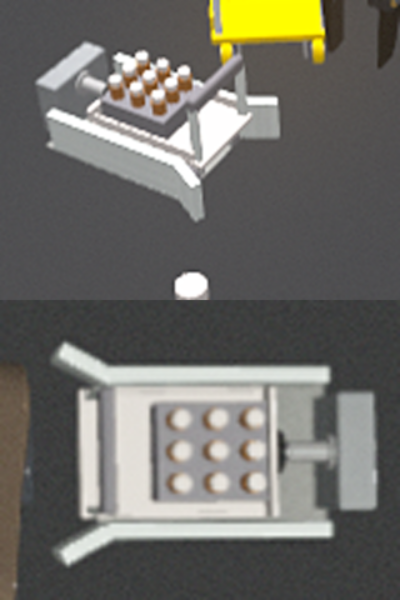

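```bash
python3 - <<'E'
from plan import *
E=[];H=[]
for i in range(6):
    f=grab("top"); P=cloud(f)
    B=P.reshape(-1,3); B=B[(B[:,0]>.38)&(B[:,0]<.58)&(B[:,1]<-.08)&(B[:,1]>-.40)]
    xy=np.array([w2bay(q) for q in B]); z=B[:,2]
    s=(z>.055)&(xy[:,0]>.1)&(xy[:,0]<.145)&(abs(xy[:,1])>.022)&(abs(xy[:,1])<.048)
    E.append(np.percentile(xy[s,0],[90,99,100]))
    s=(z>.107)&(xy[:,0]<.03)&(abs(xy[:,1])<.06)&(z<.14); H.append(cv2.minAreaRect((xy[s]*1000).astype(np.float32))[0])
    s=(z>.03)&(abs(xy[:,1])<.016)&(xy[:,0]>.1)&(xy[:,0]<.16)&(z<.075); q=xy[s]
    g=f["image"]; 
print(np.round(E,4)); print(np.round(H,2))
# intensity profile along bay axis through the pad at z~.064, and beside it
im=f["image"].astype(int).sum(2)/3
xs=np.arange(.118,.15,.001)
for y in(0,.008,.03): print(y,[int(cv2.remap(im.astype(np.float32),*[np.float32([[v]]) for v in proj(f,np.r_[bay2w(x,y),.064])[0]],cv2.INTER_LINEAR)[0,0]) for x in xs])
E
```

```text
[[0.1279 0.1301 0.1309]
 [0.1282 0.1296 0.1306]
 [0.1275 0.1299 0.1303]
 [0.1279 0.1295 0.1298]
 [0.1278 0.1291 0.1292]
 [0.1279 0.1296 0.1299]]
[[-12.13  -0.43]
 [-12.2   -0.53]
 [-11.88  -0.4 ]
 [-12.5   -0.33]
 [-12.15  -0.43]
 [-12.16  -0.45]]
0 [204, 193, 169, 145, 141, 166, 193, 204, 211, 207, 166, 125, 93, 71, 49, 70, 89, 111, 137, 166, 170, 170, 172, 176, 181, 182, 182, 182, 182, 182, 182, 182]
0.008 [161, 155, 145, 132, 131, 162, 195, 209, 214, 215, 168, 122, 85, 66, 47, 62, 86, 106, 120, 135, 141, 143, 146, 146, 147, 147, 146, 146, 146, 146, 146, 146]
0.03 [176, 163, 149, 138, 128, 153, 186, 214, 219, 224, 212, 189, 165, 160, 156, 153, 153, 153, 155, 156, 158, 157, 156, 156, 156, 156, 157, 159, 160, 160, 160, 161]
```

```bash
python3 -c "
from plant import robot
print(robot.job_done())"
```

```text
the job is handed in; nothing more can be done
None
```

I rolled the caddy into the bay, pressed it on the buffer at about 6 N for over a second, then let go. It is left square and centred in the bay against the pad, and the job is handed in. No verdict came back, and I judged the final pad contact and castor trail from pictures and forces, not from a direct reading.

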